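# Clamp a wooden strip under the screw hold-down

## Robot

A 7-joint arm with a two-finger parallel gripper is mounted at the origin on a cart in front of the work surface, level with it; the furniture and walls round the work are solid. World frame = base frame: x ahead of the robot, y to its left, z up, the work surface at z = 0. Lengths are in mm, angles in rad, forces in N, time in s.
With the tool pointing down it reaches from about 400 to 875 mm from the base axis. Payload 4.4 kg.
Tool frame: the origin (TCP) lies midway between the tips of the shut fingers; the grasp point (between the pads) lies 19 mm behind it (ctrl.grip_point_offset is the distance from the TCP to the grasp point, in mm); z points along the fingers, y is the direction in which the jaws open and shut (so a half turn about z gives the same grasp; the last joint's range is limited). The gripper opens to 85 mm and grips with 20 to 120 N. Pads are 22 mm wide; open, the fingers measure 114 mm over their backs; the gripper's body (76 mm by 85 mm) begins 54 mm behind the grasp point. The pads swing forward as they close: fully open they stand 13 mm farther back than shut.
Start: joints at [1.205, 0.628, 0.038, 1.517, -0.027, 0.996, -0.02], TCP at [191.993, -621.013, 192.313] pointing down, gripper open.
Joint ranges: [-3.06, 3.06], [-0.37, 2.12], [-1.25, 1.32], [0.18, 2.47], [-1.1, 4.24], [0.23, 1.98], [-2.94, 2.94]. Speed limits (rad/s): [2.57, 2.57, 3.14, 3.14, 3.14, 3.14, 3.14].

## Interface

Orientations are given as [roll, pitch, yaw] about the fixed x, y, z axes, in that order (R = Rz(yaw) Ry(pitch) Rx(roll)).
In Python, from cell import ctrl, imaging, models gives the robot as it stands. The module is installed in compiled form; this text tells all that it offers.
- The arm moves only by the tool drive_tool, never from a script. Its argument "deltas" is text: rows parted by semicolons, each of 5 numbers parted by spaces: the shift along the tool's x, y, z in m, then the turn about the tool's z in degrees, then the finger opening in m, from 0 to 0.0854. A call has 1 to 12 rows; each row is the pose to reach, as a shift and turn from the pose commanded when the call began, along the tool's axes at that moment; what a row does not reach only later rows make up. A row lasts 1/8 s, in which the tool goes at most 62.5 mm and 10.7 degrees, less where a joint would pass 70% of its speed; a pose out of reach is approached as far as the arm can. A call with a gripper value outside its range is refused whole. The fingers move at their own pace and stop on an object; the grip force is fixed at half the most. Time passes only in rows, so rows that repeat a pose let the fingers close. It gives the time, the measured TCP pose, the force and the opening at its end, in the units of the state.
- ctrl.read_state(): the state, without advancing time (a new reading comes with each control period).
- imaging.get_image(name): name is "scene" or "top" or "wrist"; returns a dict with "color" (420x560x3 uint8, red, green, blue), "range_z" (420x560 float32, mm along the optical axis (not along the pixel's ray), 0 where there is no reading), "vfov" (degrees; the focal length in pixels is half the picture's height over the tangent of half this angle, whatever the lens; pixels are square), "cx", "cy" (the principal point, pixels), "k1" (the pictures are not rectified: a ray, as slopes to the right and down, at radius r is drawn at 1 + k1 r^2 times it, then the intrinsics apply), "extrinsics" (4x4, takes a point from camera to world coordinates). Camera axes: x right, y down, z forward; pixel columns grow to the right and rows downward; lengths in mm; the calibration is good to about 2 mm. A picture is of the moment at which its call begins.
- ctrl.finish_job(): hands the job in, once; it reports no verdict.
Trained networks look in a picture, given as the dict that the camera call returned (one of the last four; its "shot" number tells which), for a name from the list of things; names that differ only in an ending like _2 or _b are one class to them, and where a whole thing is asked for, a point or a joint stands for the part that bears it (a point fixed in the world has none). Each returns a list of dicts, best first, with "score" (0 to 1); they miss things now and then, are a little off and sometimes report something else, mostly with a low value. They report only what shows in the picture. A call takes as long as a camera call.
- models.spot_in(picture, thing): "point" ([column, row] in pixels, amid what is visible of it).
- models.landmark_of(picture, thing): "point" ([column, row] in pixels: a listed point, or the origin of a listed thing).
The state is a dict: "clock": time; "qpos": joint angles; "qd": joint speeds; "tau": joint torques, N m; "eef_pos": TCP position; "tool_rot": TCP orientation; "force": force on the tool from outside, world axes, zero at the start; "torque": the same for the moment, N m; "width": finger opening in mm.
Only numpy, scipy, OpenCV 4.12 (cv2) and the standard library are available. Lean on these libraries where they do the work, as an engineer would, in place of code of your own. Each camera call takes 0.05 s, during which the arm holds its last target.

## Task

Slide the planed wooden strip flat on the bench under the foot of the green hold-down clamp until its end is against the steel end stop and its long edge is along the steel fence, and let go of it. Then hold the T-handle and turn it clockwise (seen from above) until the foot bears on the strip and the turning resistance has risen by about 0.15 N m over its free-running drag: firmly clamped, not crushed. Let go of the handle, leaving the strip seated, and leave the other things on the bench alone.

Things in the scene. Friction and masses are not known exactly. Their poses are not given: they have to be found in the camera images.
- hold_down: Green cast-iron hold-down clamp screwed to the bench. Origin: on its vertical screw axis, at bench level or up to 2 mm below. x points away from the robot to the column, y along the fence to the end stop, z up. Sizes in this frame, mm: foot plate x 21 to 111, y -60 to 60, 10 high; column x 50 to 90, y -20 to 20; an arm 30 wide reaches to a boss of radius 18 on the screw axis; all up to z = 103.
- stop_corner (a point): Bench-level corner where fence and end stop of the clamp meet, at (16, 40, 0) mm in the frame of hold_down, same axes. The fence is a steel bar 18 mm high with its face at x = 16, from y = -75 to 52; the stop is a steel bar as high with its face at y = 40, from x = -18 to 18. A strip touching both has its centre at x = 0, y = -130 mm of hold_down.
- screw_boss (a point): Top of the clamp's boss, 103 mm above hold_down on the screw axis. The foot under it is a disc of radius 13 mm with a springy rubber face, at the start 4 to 10 mm above the top of a strip laid under it, differently each time; once it bears, it presses 100 N more per rad of turn. Rightly clamped is 22 to 58 N on the strip (a torque rise of 0.09 to 0.23 N m); above 75 N it is crushed.
- tee_centre (a point): Centre of the dark T-handle: a flat-sided bar 90 long, 16 wide, 20 high (mm), long axis = x of this point, 140 to 145 mm above the bench at the start, on a round neck 14 mm thick. Hold it across its middle. Clockwise from above lowers bar and foot 4 mm per rad; 1.2 to 3 rad in all, so regrasp. It stays where left: a steady drag of 0.2 to 0.3 N m opposes motion either way.
- bar_end (a point): End of the T-handle's bar, 45 mm from tee_centre along its x. On feeling the torque: each newton of clamping adds 0.004 N m counter-clockwise (seen from above) to what the hand feels. At a standstill the drag can rest either way round, even reversed after a step that overshot: so compare signed torques, taken after equal clockwise steps and not in the first 0.1 rad of a grasp.
- strip: the same wooden strip as strip_centre, with its origin under its centre (6 mm lower)
- strip_centre (a point): Centre of the loose planed strip of pale wood, 340 long, 32 wide, 12 high (mm), about 0.12 kg, lying flat on the bench; its long axis = y of this point, x across it, z up. Both ends are alike.
- oil_can: bystander: brass thumb oil can, 74 mm wide, 186 high; leave it where it is
- brass_tin: bystander: small open brass tin, 58 mm wide, 39 high; leave it where it is
- screw_box: bystander: pale cardboard box, 72x107x43 mm; leave it where it is
- pliers: bystander: dark pliers, 188 mm long; leave it where it is
- notebook: bystander: black notebook, 160x106x17 mm; leave it where it is
- try_square: bystander: try square of dark wood and steel, 234x125x20 mm; leave it where it is
- oil_stone: bystander: oil stone in its wooden tray, 62x210x34 mm; leave it where it is

How it is judged (in metres and radians):
On the way, in this order (a step that is already met when the one before it is completed fails the run):
1. the strip lies flat against end stop and fence, released and not yet clamped (x of strip_centre in the frame of hold_down between -0.006 and 0.004 m and y of strip_centre in the frame of hold_down between -0.1335 and -0.127 m and angle between the y axis of strip_centre and the y axis of hold_down, either way round below 0.035 rad and height (world z) of strip_centre below 0.01 m and contact force between strip and the fingers below 0.2 N and contact force between strip and hold_down below 10 N), for 0.2 s.
2. the foot bears on the seated strip with 22 to 58 N (x of strip_centre in the frame of hold_down between -0.006 and 0.004 m and y of strip_centre in the frame of hold_down between -0.1335 and -0.127 m and angle between the y axis of strip_centre and the y axis of hold_down, either way round below 0.035 rad and height (world z) of strip_centre below 0.01 m and contact force between strip and hold_down between 22 and 58 N), for 0.2 s.
At the end, for the whole second after the job is handed in: The strip lies flat on the bench at rest, its end within 3.5 mm of the end stop, its edge along the fence (centre within 6 mm of the line, within 2 degrees of parallel), and the foot of the clamp presses on it with 22 to 58 N, with strip and T-handle let go (all of step 2 and linear speed of strip below 0.01 m/s); the robot touches nothing.
It fails at once if the strip is crushed or rammed: more than 75 N between it and the clamp (contact force between strip and hold_down above 75 N).
It fails at once if a bystander is moved more than 20 mm (distance of any of oil_can, brass_tin, screw_box, pliers, notebook, try_square, oil_stone from where it was at the start of the episode above 0.02 m).
It also fails if it takes over 72 s, if anything falls off the work surface, if the arm or the gripper's body presses on something with over 40 N, if the wrist force passes 120 N, or if a joint passes its speed limit or range.

## Working session

There is one attempt and no reset: what is moved stays moved. The work goes in short steps, Python scripts to look and compute and a tool call to move; the robot and the scene stay as the last step left them, time stands still between calls to the robot, and variables do not carry over. Pictures are saved under pics/ and viewed, and the job is handed in when it is done.

Besides the shell and the picture viewer there is one more tool, called by a JSON object that holds its "method" and its "body", one argument or row to a line. drive_tool: Moves the arm, as the interface text tells. Its arguments: {"type":"object","properties":{"deltas":{"type":"string"}},"required":["deltas"]}

```bash
mkdir -p pics
cat > h.py <<'E'
import numpy as np, cv2
from cell import ctrl, imaging, models
def K(p):
    f=p["color"].shape[0]/2/np.tan(np.radians(p["vfov"])/2); return f
def ray(p,uv):
    f=K(p); d=np.array([(uv[0]-p["cx"])/f,(uv[1]-p["cy"])/f]); u=d.copy()
    for _ in range(20): u=d/(1+p["k1"]*(u@u))
    E=np.array(p["extrinsics"]); return E[:3,3],E[:3,:3]@np.array([u[0],u[1],1.0])
def at_z(p,uv,z):
    o,d=ray(p,uv); return o+d*(z-o[2])/d[2]
def at_d(p,uv):
    o,d=ray(p,uv); u,v=int(round(uv[0])),int(round(uv[1])); 
    return o+d*p["range_z"][v,u]
def proj(p,X):
    E=np.array(p["extrinsics"]); c=E[:3,:3].T@(np.array(X)-E[:3,3]); u=c[:2]/c[2]; u=u*(1+p["k1"]*(u@u)); return u*K(p)+[p["cx"],p["cy"]]
def save(p,n): cv2.imwrite("pics/"+n,cv2.cvtColor(p["color"],cv2.COLOR_RGB2BGR))
np.set_printoptions(precision=2,suppress=True)
E
python3 - <<'E'
from h import *
print(ctrl.read_state(), ctrl.grip_point_offset)
for n in ["scene","top"]:
    p=imaging.get_image(n); save(p,n+"0.png"); print(n,p["vfov"],p["k1"],np.array(p["extrinsics"])[:3,3])
    for t,z in [("hold_down",0),("stop_corner",0),("screw_boss",103),("tee_centre",143),("bar_end",143),("strip_centre",6),("oil_can",0),("brass_tin",0),("screw_box",0),("pliers",0),("notebook",0),("try_square",0),("oil_stone",0)]:
        for r in models.landmark_of(p,t)[:2]:
            print(n,t,round(r["score"],2),np.array(r["point"]),at_z(p,r["point"],z))
E
```

```text
{'clock': 0.0, 'qpos': array([ 1.21,  0.63,  0.04,  1.52, -0.03,  1.  , -0.02]), 'qd': array([-0.,  0., -0.,  0., -0.,  0., -0.]), 'tau': array([ -0.  , -56.34,   1.23, -19.34,   0.01,   0.01,  -0.  ]), 'eef_pos': array([ 191.79, -620.33,  191.4 ]), 'tool_rot': array([-3.14,  0.  ,  0.3 ]), 'force': array([0.21, 0.57, 0.02]), 'torque': array([-0.01,  0.  , -0.03]), 'width': 85.66206102613786} 18.700000000000003
scene 43.102231782347566 -0.038094347049778 [ 937.39 -930.86 1511.5 ]
scene hold_down 0.75 [272.9 183.4] [536.4  151.61   0.  ]
scene hold_down 0.46 [260.9 122.8] [389.93 413.99   0.  ]
scene stop_corner 0.57 [279.4 175.4] [545.88 193.77   0.  ]
scene screw_boss 0.56 [274.  166.5] [542.22 147.06 103.  ]
scene screw_boss 0.44 [218.  356.8] [ 628.18 -527.26  103.  ]
scene tee_centre 0.61 [271.1 156.7] [529.71 152.84 143.  ]
scene bar_end 0.71 [280.7 166.4] [574.12 124.48 143.  ]
scene bar_end 0.49 [211.  266.8] [ 510.58 -299.47  143.  ]
scene strip_centre 0.81 [213.6 270.5] [ 481.09 -245.61    6.  ]
scene oil_can 0.91 [259.2 335.8] [ 694.92 -396.3     0.  ]
scene brass_tin 0.77 
[... 719 characters left out ...]
 [568.76 123.75 143.  ]
top bar_end 0.24 [227.9 232.8] [534.08 143.92 143.  ]
top strip_centre 0.67 [357.  254.7] [ 484.92 -228.43    6.  ]
top oil_can 0.89 [411.2 186.6] [ 697.07 -408.      0.  ]
top oil_can 0.18 [443.3 216.6] [ 600.38 -501.92    0.  ]
top brass_tin 0.54 [132.6 224.9] [584.12 460.18   0.  ]
top screw_box 0.62 [157.3 186.7] [705.34 388.69   0.  ]
top pliers 0.96 [440.5 214.6] [ 606.78 -493.64    0.  ]
top pliers 0.36 [146.2 286.3] [395.75 408.18   0.  ]
top notebook 0.79 [357.5 173.7] [ 740.52 -241.12    0.  ]
top notebook 0.63 [235.1 240. ] [534.26 141.02   0.  ]
top try_square 0.97 [299.8 150.5] [818.98 -60.86   0.  ]
top oil_stone 0.75 [143.5 288. ] [390.71 416.18   0.  ]
```

View pics/top0.png

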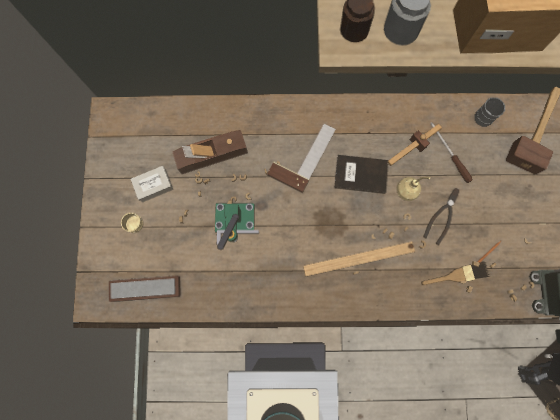

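View pics/scene0.png

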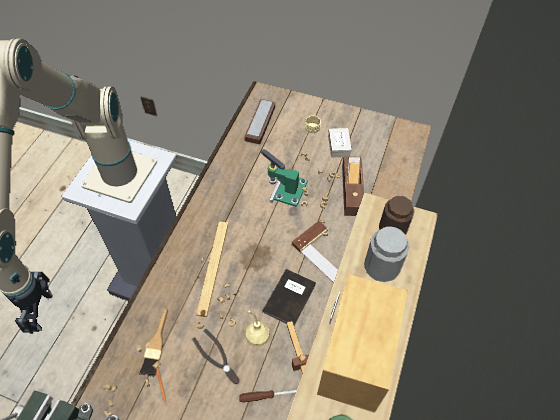

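Run:
```python
from h import *
p=imaging.get_image("top"); 
c=cv2.cvtColor(p["color"],cv2.COLOR_RGB2BGR)
cv2.imwrite("pics/crop1.png",cv2.resize(c[190:260,200:275],None,fx=8,fy=8,interpolation=cv2.INTER_CUBIC))
cv2.imwrite("pics/crop2.png",cv2.resize(c[235:280,295:425],None,fx=6,fy=6,interpolation=cv2.INTER_CUBIC))
d=p["range_z"]; 
# height map per pixel
H,W=d.shape
def world(u,v): return at_d(p,(u,v))
pts=np.array([[*world(u,v),u,v] for v in range(195,285) for u in range(200,430) if d[v,u]>0])
for v in range(228,240): print(v,[int(round(world(u,v)[2])) for u in range(212,262,2)])
np.save("pts.npy",pts)
```

```text
228 [0, 0, 2, 9, 10, 4, 10, 149, 151, 154, 149, 96, 73, 12, 8, 6, 10, 11, 7, 7, 11, -1, -1, 1, 1]
229 [-2, 2, 10, 1, 10, 10, 11, 152, 154, 148, 149, 94, 78, 9, 5, 9, 5, 8, 15, 3, 12, 1, -1, -1, -6]
230 [3, -2, 11, 17, 17, 19, 24, 154, 150, 155, 135, 102, 77, 15, 9, 20, 20, 17, 13, 16, 12, 19, 14, 14, -2]
231 [0, -2, 11, 18, 15, 20, 19, 152, 151, 148, 100, 99, 81, 16, 17, 15, 22, 17, 16, 18, 18, 18, 16, 18, -1]
232 [-2, 2, 3, 16, 22, 20, 149, 153, 148, 144, 100, 101, 84, 15, 21, 15, 19, 21, 16, 22, 19, 20, 19, 16, -8]
233 [1, 0, -3, 12, 12, 17, 151, 154, 152, 146, 112, 99, 93, 19, 19, 12, 17, 17, 17, 15, 15, 9, 18, 14, -3]
234 [1, -2, -2, 17, 18, -2, 150, 151, 153, 139, 109, 105, 98, 2, 1, -2, -6, -1, 3, -3, -2, 1, 0, -5, -6]
235 [0, 0, 1, 17, 14, 3, 150, 154, 154, 122, 105, 98, 98, -4, 2, 0, -3, -3, -6, 4, 4, -2, 4, -4, 0]
236 [-2, 1, -1, 11, 10, 150, 153, 151, 149, 112, 102, 98, 93, 3, -6, 1, 0, -3, -4, -1, -2, -1, -7, -1, 1]
237 [1, 1, 0, 19, 20, 150, 153, 150, 148, 99, 103, 97, 90, -2, -2, 4, -5, 0, -1, -5, 2, -4, -3, 0, -1]
238 [-4, 3, -5, 17, 15, 151, 153, 151, 138, 98, 100, 101, 78, -3, 2, -1, -7, 3, -1, 1, 2, 1, 5, -2, -2]
239 [1, 3, -3, 20, 16, 151, 149, 149, 99, 99, 101, 99, 70, -3, 1, -8, -2, 3, 2, 2, -2, 1, -5, -4, -4]
```

View pics/crop1.png

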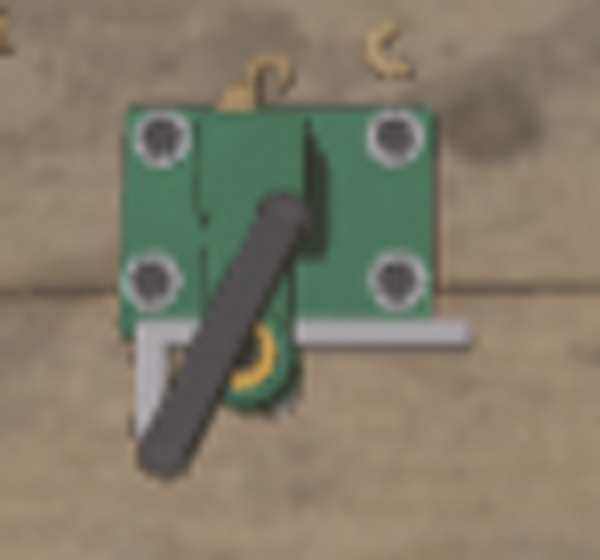

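View pics/crop2.png

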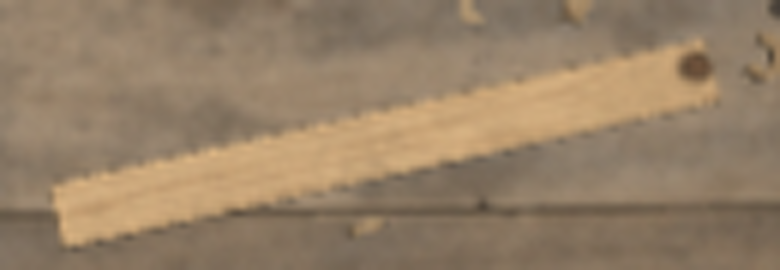

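Run:
```python
from h import *
p=imaging.get_image("top")
def c1(x,y,z): return at_z(p,((x+.5)/8+200-.5,(y+.5)/8+190-.5),z)
def c2(x,y,z): return at_z(p,((x+.5)/6+295-.5,(y+.5)/6+235-.5),z)
for n,a in dict(plateTL=(127,107,10),plateTR=(437,107,10),plateBL=(120,335,10),plateBR=(432,318,10),
 fenceR_low=(470,345,18),fenceR_hi=(470,321,18),fenceM_low=(300,345,18),fenceM_hi=(300,321,18),stopTL=(137,321,18),stopBL=(136,430,18),stop_in=(167,348,18),stop_in2=(158,400,18),
 barA=(286,192,153),barB=(162,478,153),b1=(258,205,153),b2=(308,215,153)).items(): print(n,c1(*a))
for n,a in dict(LT=(52,186,12),LB=(65,248,12),RT=(703,40,12),RB=(718,98,12)).items(): print(n,c2(*a))
# segment strip via colour
hsv=cv2.cvtColor(p["color"],cv2.COLOR_RGB2HSV)
m=((hsv[...,1]>95)&(hsv[...,2]>150)).astype(np.uint8); 
n,l,s,c=cv2.connectedComponentsWithStats(m); 
best=[i for i in range(1,n) if 295<c[i][0]<425 and 235<c[i][1]<280]; i=max(best,key=lambda i:s[i,4]); print(s[i],c[i])
vv,uu=np.where(l==i); W=np.array([at_z(p,(u,v),12) for u,v in zip(uu,vv)])[:,:2]
r=cv2.minAreaRect(W.astype(np.float32)); print(r, W.mean(0)); print(cv2.boxPoints(r))
hg=((hsv[...,0]>60)&(hsv[...,0]<95)&(hsv[...,1]>80))
```

```text
plateTL [648.69 202.15  10.  ]
plateTR [647.4   82.44  10.  ]
plateBL [559.72 202.88  10.  ]
plateBR [565.12  83.94  10.  ]
fenceR_low [553.33  68.89  18.  ]
fenceR_hi [562.51  68.92  18.  ]
fenceM_low [553.95 133.2   18.  ]
fenceM_hi [563.14 133.31  18.  ]
stopTL [563.73 195.2   18.  ]
stopBL [522.15 194.71  18.  ]
stop_in [553.28 183.6   18.  ]
stop_in2 [533.47 186.62  18.  ]
barA [585.7  123.04 153.  ]
barB [487.54 163.77 153.  ]
b1 [581.25 132.6  153.  ]
b2 [577.59 115.38 153.  ]
LT [453.39 -65.43  12.  ]
LB [422.6  -71.39  12.  ]
RT [ 523.12 -395.37   12.  ]
RB [ 493.65 -401.14   12.  ]
[ 304  242  111   34 1119] [357.4  258.86]
((473.0935363769531, -232.99114990234375), (31.39997673034668, 337.50457763671875), 12.009393692016602) [ 471.8  -228.63]
[[ 422.62  -71.2 ]
 [ 492.85 -401.32]
 [ 523.56 -394.78]
 [ 453.34  -64.67]]
```

```bash
cat >> h.py <<'E'
def rel(x,y,z,yaw):
    s=ctrl.read_state(); t=np.array(s["eef_pos"]); r=np.array(s["tool_rot"])
    from scipy.spatial.transform import Rotation as R
    M=R.from_euler("xyz",r).as_matrix(); d=M.T@(np.array([x,y,z])-t)
    a=np.degrees((yaw-r[2]+np.pi)%(2*np.pi)-np.pi)
    print("rel m",np.round(d/1000,4),"turn",round(-a,2),"now",t,r,s["force"],s["torque"],s["width"],s["clock"],"q7",s["qpos"][6])
E
python3 -c "
from h import *
rel(479,-262,60,1.78)"
```

```text
rel m [ 0.38 -0.26  0.13] turn -84.81 now [ 191.99 -620.98  192.29] [-3.14 -0.    0.3 ] [ 0.45  0.51 -0.93] [ 0.01  0.03 -0.04] 85.68267294113708 1.5 q7 -0.019985942218744637
```

{"method": "drive_tool", "body": {
  "deltas": "0.06 -0.04 0.0 -10.7 0.085; 0.11 -0.075 0.02 -21 0.085; 0.16 -0.11 0.03 -31 0.085; 0.21 -0.14 0.05 -42 0.085; 0.26 -0.175 0.07 -53 0.085; 0.31 -0.21 0.09 -63 0.085; 0.35 -0.235 0.10 -74 0.085; 0.38 -0.257 0.12 -84.8 0.085; 0.38 -0.257 0.13 -84.8 0.085; 0.38 -0.257 0.13 -84.8 0.085; 0.38 -0.257 0.13 -84.8 0.085"
}}

```text
clock: 2.88
eef_pos: [478.5, -265.1, 62.7]
tool_rot: [-3.141, 0.001, 1.777]
force: [0.0, 0.7, 0.2]
width: 85.0
```

```bash
sed -i 's/precision=2/precision=4/' h.py
python3 - <<'E'
from h import *
p=imaging.get_image("wrist"); save(p,"w1.png")
rel(479,-262,3,1.78)
hsv=cv2.cvtColor(p["color"],cv2.COLOR_RGB2HSV)
print(p["cx"],p["cy"],p["extrinsics"])
E
```

```text
rel m [0.0029 0.0009 0.0599] turn -0.18 now [ 478.702  -264.9661   62.9026] [3.1414 0.0014 1.7768] [ 0.2705 -0.0881 -0.7633] [0.0346 0.0191 0.028 ] 85.25877562322711 2.925 q7 0.33217775831893553
275.16179286173815 204.2203523554954 [[   0.979     0.1961    0.0559  465.3908]
 [   0.2039   -0.9418   -0.2671 -196.6622]
 [   0.0003    0.2729   -0.962   243.9139]
 [   0.        0.        0.        1.    ]]
```

View pics/w1.png

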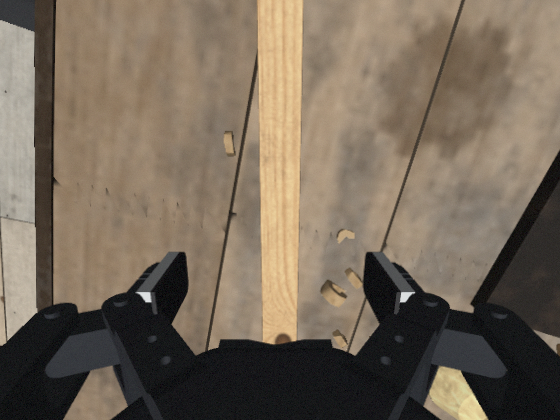

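{"method": "drive_tool", "body": {
  "deltas": "0.002 0.001 0.03 0 0.085; 0.002 0.001 0.055 0 0.085; 0.002 0.001 0.06 0 0.06; 0.002 0.001 0.06 0 0.04; 0.002 0.001 0.06 0 0.02; 0.002 0.001 0.06 0 0.02; 0.002 0.001 0.06 0 0.02"
}}

```text
clock: 3.8
eef_pos: [480.0, -261.3, 2.8]
tool_rot: [3.141, 0.001, 1.78]
force: [-0.3, 0.1, 0.3]
width: 20.0
```

Run:
```python
from h import *
p=imaging.get_image("wrist"); save(p,"w2.png")
q=imaging.get_image("top")
hsv=cv2.cvtColor(q["color"],cv2.COLOR_RGB2HSV)
m=((hsv[...,1]>95)&(hsv[...,2]>150)).astype(np.uint8)
rel(479,-262,3,1.78)
```

```text
rel m [-0.0006 -0.001  -0.0004] turn -0.01 now [ 479.8717 -261.154     2.5925] [3.1412 0.0003 1.7799] [-0.3982  0.312   0.2812] [-0.0417  0.0162  0.0023] 19.79999044110004 3.9 q7 0.2860250636544801
```

View pics/w2.png

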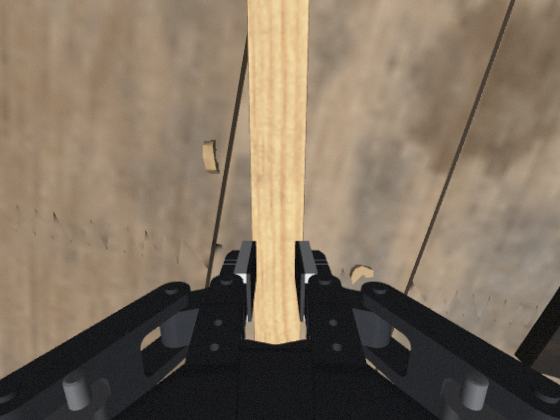

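Run:
```python
from h import *
p=imaging.get_image("wrist")
c=cv2.cvtColor(p["color"],cv2.COLOR_RGB2BGR)
cv2.imwrite("pics/w3.png",cv2.resize(c[220:360,200:360],None,fx=5,fy=4,interpolation=cv2.INTER_CUBIC))
for v in (250,270,300,315,330): print(v,[tuple(np.round(at_d(p,(u,v))).astype(int)) for u in (215,243,250,256,264,278,292,300,308,315,340)])
```

```text
250 [(np.int64(442), np.int64(-292), np.int64(-18)), (np.int64(464), np.int64(-253), np.int64(56)), (np.int64(467), np.int64(-252), np.int64(56)), (np.int64(470), np.int64(-257), np.int64(44)), (np.int64(476), np.int64(-271), np.int64(12)), (np.int64(485), np.int64(-269), np.int64(12)), (np.int64(493), np.int64(-267), np.int64(13)), (np.int64(490), np.int64(-247), np.int64(56)), (np.int64(494), np.int64(-247), np.int64(56)), (np.int64(510), np.int64(-270), np.int64(-1)), (np.int64(527), np.int64(-266), np.int64(0))]
270 [(np.int64(447), np.int64(-298), np.int64(0)), (np.int64(466), np.int64(-253), np.int64(75)), (np.int64(469), np.int64(-252), np.int64(75)), (np.int64(472), np.int64(-268), np.int64(45)), (np.int64(479), np.int64(-284), np.int64(13)), (np.int64(488), np.int64(-283), np.int64(11)), (np.int64(496), np.int64(-281), np.int64(12)), (np.int64(489), np.int64(-249), np.int64(74)), (np.int64(491), np.int64(-247), np.int64(76)), (np.int64(494), np.int64(-247), np.int64(75)), (np.int64(531), np.int64(-281), np.int64(-1))]
300 [(np.int64(459), np.int64(-253), np.int64(98)), (np.i
[... 813 characters left out ...]
), np.int64(-267), np.int64(78)), (np.int64(493), np.int64(-259), np.int64(88)), (np.int64(488), np.int64(-242), np.int64(112)), (np.int64(495), np.int64(-241), np.int64(112))]
330 [(np.int64(462), np.int64(-248), np.int64(118)), (np.int64(470), np.int64(-270), np.int64(89)), (np.int64(479), np.int64(-341), np.int64(0)), (np.int64(483), np.int64(-332), np.int64(10)), (np.int64(488), np.int64(-329), np.int64(12)), (np.int64(497), np.int64(-328), np.int64(11)), (np.int64(506), np.int64(-325), np.int64(12)), (np.int64(512), np.int64(-324), np.int64(12)), (np.int64(494), np.int64(-264), np.int64(90)), (np.int64(488), np.int64(-242), np.int64(118)), (np.int64(494), np.int64(-241), np.int64(119))]
```

View pics/w3.png

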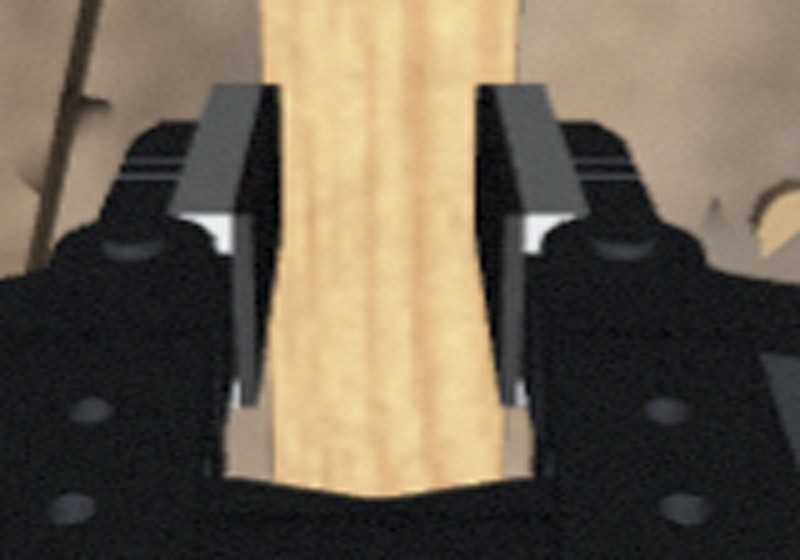

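Run:
```python
from h import *
p=imaging.get_image("wrist")
for z in (2.6,12,21,45,75): print(z,proj(p,[479.9,-261.2,z]), proj(p,[479.9-9.8,-261.2-2.1,z]))
for v in range(232,275,3): print(v,[(np.round(at_d(p,(u,v)),0)).tolist() for u in (243,249,252,255)])
```

```text
2.6 [273.4703 231.4902] [257.9698 231.5287]
12 [273.3998 236.9742] [257.1392 237.0142]
21 [273.3255 242.7532] [256.2641 242.7946]
45 [273.0864 261.3623] [253.4476 261.4078]
75 [272.6632 294.3405] [248.4617 294.3901]
232 [[461.0, -267.0, -0.0], [464.0, -266.0, -1.0], [466.0, -261.0, 12.0], [468.0, -260.0, 12.0]]
235 [[461.0, -269.0, -1.0], [465.0, -268.0, 1.0], [467.0, -264.0, 10.0], [469.0, -262.0, 12.0]]
238 [[461.0, -271.0, -1.0], [465.0, -270.0, -1.0], [467.0, -265.0, 10.0], [469.0, -264.0, 12.0]]
241 [[463.0, -253.0, 45.0], [466.0, -253.0, 45.0], [467.0, -252.0, 45.0], [469.0, -252.0, 46.0]]
244 [[463.0, -253.0, 49.0], [466.0, -253.0, 49.0], [468.0, -252.0, 50.0], [469.0, -253.0, 48.0]]
247 [[464.0, -253.0, 53.0], [466.0, -253.0, 52.0], [468.0, -252.0, 52.0], [469.0, -253.0, 49.0]]
250 [[464.0, -252.0, 57.0], [467.0, -252.0, 56.0], [468.0, -252.0, 56.0], [470.0, -254.0, 50.0]]
253 [[464.0, -253.0, 60.0], [467.0, -252.0, 60.0], [468.0, -252.0, 59.0], [470.0, -256.0, 50.0]]
256 [[465.0, -253.0, 62.0], [467.0, -253.0, 62.0], [469.0, -252.0, 63.0], [470.0, -258.0, 50.0]]
259 [[465.0, -253.0, 65.0], [467.0, -252.0, 67.0], [469.0, -252.0, 66.0], [470.0, -258.0, 52.0]]
262 [[465.0, -253.0, 68.0], [468.0, -252.0, 69.0], [469.0, -252.0, 69.0], [471.0, -261.0, 50.0]]
265 [[465.0, -252.0, 72.0], [468.0, -252.0, 71.0], [469.0, -254.0, 67.0], [471.0, -261.0, 52.0]]
268 [[466.0, -252.0, 74.0], [468.0, -252.0, 73.0], [469.0, -255.0, 68.0], [471.0, -263.0, 53.0]]
271 [[466.0, -253.0, 76.0], [468.0, -252.0, 76.0], [470.0, -256.0, 69.0], [472.0, -265.0, 52.0]]
274 [[466.0, -252.0, 79.0], [469.0, -253.0, 78.0], [470.0, -257.0, 69.0], [472.0, -265.0, 54.0]]
```

Run:
```python
from h import *
p=imaging.get_image("wrist"); print(p["extrinsics"][2], p["shot"], p.keys(), p["vfov"])
for n in("scene","top"):
    q=imaging.get_image(n); c=cv2.cvtColor(q["color"],cv2.COLOR_RGB2BGR)
    u,v=proj(q,[480,-261,3]); print(n,u,v); u,v=int(u),int(v)
    cv2.imwrite(f"pics/z_{n}.png",cv2.resize(c[v-60:v+40,u-60:u+60],None,fx=6,fy=6,interpolation=cv2.INTER_CUBIC))
```

```text
[  0.0007   0.2718  -0.9624 183.6772] 10 dict_keys(['color', 'range_z', 'vfov', 'cx', 'cy', 'k1', 'extrinsics', 'shot']) 70.18463241652235
scene 211.42129567793882 274.8688392353669
top 367.6620619116597 256.30702632554323
```

View pics/z_scene.png

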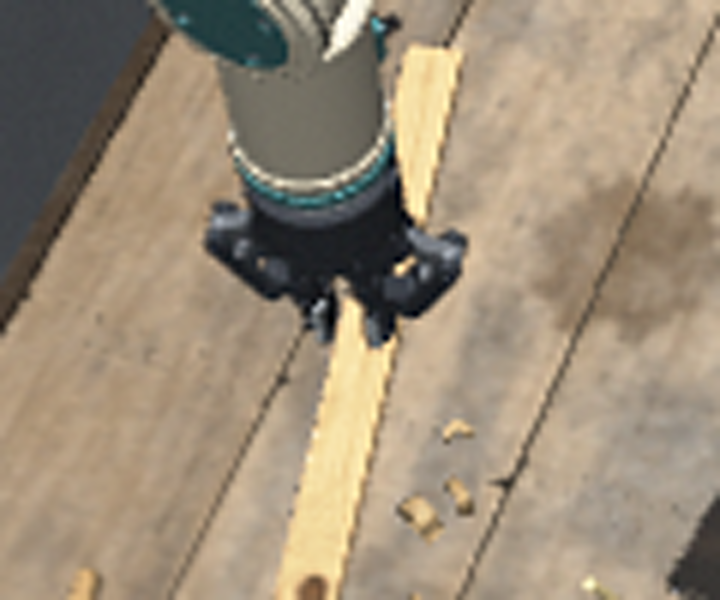

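Run:
```python
from h import *
q=imaging.get_image("scene")
for z in (3,12,45,75): print(z,proj(q,[480,-261,z]))
u0,v0=211-60,274-60
for x,y in [(322,320),(322,335),(375,330),(375,342),(320,300),(400,300),(345,330),(345,400)]:
    uv=((x+.5)/6-.5+u0,(y+.5)/6-.5+v0); print(x,y,at_d(q,uv))
```

```text
3 [211.4213 274.8688]
12 [211.1459 273.546 ]
45 [210.1153 268.5935]
75 [209.1489 263.9472]
322 320 [ 470.2199 -275.7636   75.2644]
322 335 [ 469.0615 -277.038    60.6197]
375 330 [ 496.7687 -269.8933   71.4517]
375 342 [ 492.2721 -265.3111   47.4804]
320 300 [ 464.7218 -265.9083   76.0417]
400 300 [ 511.8981 -265.3452  104.9014]
345 330 [ 462.9073 -247.134     9.7811]
345 400 [ 482.1933 -288.2812   17.2986]
```

{"method": "drive_tool", "body": {
  "deltas": "0 0 0 0 0.055; 0 0 0 0 0.055; 0 0 0.01 0 0.055; 0 0 0.02 0 0.055; 0 0 0.028 0 0.055; 0 0 0.028 0 0.055"
}}

```text
clock: 4.95
eef_pos: [479.0, -260.7, -26.7]
tool_rot: [-3.14, -0.001, 1.78]
force: [-0.1, -0.0, 0.3]
width: 55.2
```

Run:
```python
from h import *
p=imaging.get_image("wrist"); save(p,"w4.png")
rel(479,-262,3,1.78)
for v in range(225,275,4): print(v,[int(np.round(at_d(p,(u,v)),0)[2]) for u in range(180,360,6)])
```

```text
rel m [-0.001  -0.0007 -0.0292] turn -0.0 now [ 479.4104 -260.8701  -26.2017] [-3.1408 -0.0006  1.78  ] [0.1334 0.0246 0.2661] [0.0509 0.0339 0.0316] 55.00503135204365 5.0 q7 0.26861715294116023
225 [-1, -1, -2, -2, -1, -3, -1, 0, 0, 0, 0, 0, 12, 11, 11, 12, 10, 12, 12, 11, 12, 12, -1, 0, 0, -1, -1, 0, -1, -1]
229 [-1, -1, -1, -2, -1, -5, 0, 0, 0, 0, 0, -2, 12, 11, 12, 155, 11, 12, 12, 13, 12, 11, -1, 0, 0, 0, 0, 0, 0, 0]
233 [0, 0, 0, -1, -1, -5, -1, -1, 0, -1, 1, 1, 12, 11, 12, 11, 12, 12, 11, 11, 13, 13, 0, 0, 1, 0, 0, 0, 1, 0]
237 [1, -2, 0, -1, -1, -6, -1, -1, 0, 0, 0, 0, 12, 11, 12, 12, 12, 11, 13, 12, 12, 11, 0, 0, 0, 0, 0, -1, 0, 0]
241 [0, -2, -1, 0, -1, -9, -1, 1, 0, -1, 0, 0, 11, 12, 12, 11, 12, 11, 12, 11, 11, 11, 0, 0, -2, 1, -1, -1, -1, -1]
245 [-1, -1, -1, -1, 0, 20, 22, 1, 0, 0, 0, 0, 11, 11, 12, 11, 12, 12, 12, 11, 11, 13, 0, 1, -1, 0, 22, 20, -1, -1]
249 [-1, 0, 0, -1, 25, 27, 26, -1, -1, 0, 1, -1, 12, 10, 12, 12, 12, 11, 12, 12, 11, 12, 0, 0, 1, 1, 26, 27, 26, 0]
253 [0, -1, -1, -2, 31, 30, 28, 0, 0, -1, 0, 0, 11, 11, 11, 12, 12, 12, 11, 11, 12, 12, -1, 0, -1, 17, 30, 30, 30, 0]
257 [0, 0, 26, 34, 35, 35, 29, 1, 0, 0, 0, 0, 12, 12, 11, 11, 12, 12, 11, 13, 12, 12, -1, 0, 0, 18, 29, 35, 35, 26]
261 [-1, 30, 31, 38, 38, 38, 29, 0, 0, 0, 0, -1, 11, 12, 12, 13, 12, 11, 10, 12, 11, 11, 0, 1, -1, 18, 31, 38, 39, 38]
265 [0, 35, 35, 41, 42, 155, 30, 1, 1, 0, -1, 0, 12, 12, 12, 11, 11, 13, 12, 11, 11, 11, -1, -1, 0, 18, 32, 42, 43, 42]
269 [0, 36, 45, 46, 45, 42, 29, -1, -1, 0, -1, -1, 11, 11, 11, 11, 11, 11, 12, 12, 12, 11, 0, -1, -1, 18, 31, 43, 45, 46]
273 [41, 43, 48, 48, 49, 42, 31, 18, -1, -1, 0, -1, 12, 11, 11, 11, 11, 11, 13, 13, 13, 12, 1, 0, -1, 20, 32, 44, 48, 49]
```

View pics/w4.png

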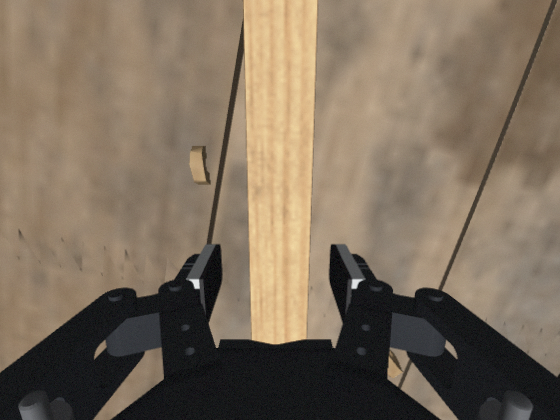

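{"method": "drive_tool", "body": {
  "deltas": "0 0 0.006 0 0.055; 0 0 0.012 0 0.055; 0 0 0.013 0 0.04; 0 0 0.013 0 0.02; 0 0 0.013 0 0.02; 0 0 0.013 0 0.02; 0 0 0.013 0 0.02"
}}

```text
clock: 5.88
eef_pos: [479.8, -261.1, -38.6]
tool_rot: [3.141, 0.0, 1.78]
force: [-0.5, 0.6, -0.1]
width: 30.1
```

Run:
```python
from h import *
p=imaging.get_image("wrist"); save(p,"w5.png")
rel(479,-262,3,1.78)
for v in range(229,265,4): print(v,[int(np.round(at_d(p,(u,v)),0)[2]) for u in range(210,340,6)])
```

```text
rel m [-0.0007 -0.0009 -0.0416] turn -0.02 now [ 479.7631 -261.1224  -38.6222] [3.1415 0.     1.7797] [0.0736 0.0392 0.6453] [0.0215 0.0381 0.0269] 30.557745965655307 5.925 q7 0.2611935205152284
229 [-1, 0, 0, 0, 0, -1, 11, 12, 13, 13, 11, 12, 12, 12, 12, 11, 12, 0, -1, 0, 0, -1]
233 [0, -1, -1, 0, 0, 0, 12, 11, 11, 12, 11, 13, 11, 11, 12, 12, 11, -1, -1, 1, -1, -1]
237 [1, 0, 0, 0, 0, 0, 11, 11, 13, 12, 12, 13, 12, 12, 12, 12, 13, 0, 0, -1, -1, -1]
241 [0, 0, 0, -1, 0, 1, 12, 10, 12, 11, 12, 11, 13, 12, 11, 12, 12, -1, 0, 0, -1, 0]
245 [-1, -1, -1, 0, 9, 9, 12, 11, 11, 12, 13, 11, 11, 12, 12, 11, 13, 10, 9, 0, 1, -1]
249 [-1, 0, 0, 1, 14, 13, 12, 11, 11, 11, 11, 11, 13, 13, 12, 12, 12, 14, 14, 0, -1, 0]
253 [0, 0, 9, 18, 19, 18, 12, 12, 12, 11, 12, 11, 11, 12, 12, 13, 12, 19, 18, 10, 11, 0]
257 [-1, 14, 15, 23, 21, 21, 12, 12, 11, 12, 12, 12, 11, 10, 11, 12, 11, 23, 22, 23, 14, 15]
261 [-1, 17, 18, 27, 25, 26, 12, 12, 12, 12, 12, 11, 12, 11, 13, 11, 11, 27, 27, 27, 18, 17]
```

View pics/w5.png

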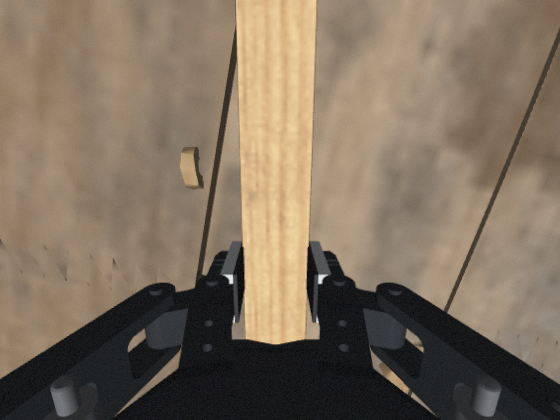

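Run:
```python
from h import *
rel(534.5,-147,-38.6,1.5608)
```

```text
rel m [ 0.1003  0.0772 -0.    ] turn 12.54 now [ 479.7631 -261.1224  -38.6222] [3.1415 0.     1.7797] [0.0736 0.0392 0.6453] [0.0215 0.0381 0.0269] 30.557745965655307 5.925 q7 0.2611935205152284
```

{"method": "drive_tool", "body": {
  "deltas": "0.012 0.009 0 1.5 0.02; 0.025 0.019 0 3 0.02; 0.037 0.029 0 4.7 0.02; 0.05 0.0385 0 6.3 0.02; 0.0625 0.048 0 7.8 0.02; 0.075 0.058 0 9.4 0.02; 0.0875 0.0675 0 11 0.02; 0.1 0.077 0 12.5 0.02; 0.1 0.077 0 12.5 0.02; 0.1 0.077 0 12.5 0.02"
}}

```text
clock: 7.18
eef_pos: [534.5, -147.2, -38.6]
tool_rot: [3.141, -0.0, 1.562]
force: [0.2, 0.9, 1.0]
width: 30.4
```

```bash
cat >> h.py <<'E'
def dark(p,o): 
    pass
E
python3 - <<'E'
from h import *
rel(534.5,-147,-38.6,1.5608)
p=imaging.get_image("wrist"); save(p,"w6.png")
q=imaging.get_image("top"); c=cv2.cvtColor(q["color"],cv2.COLOR_RGB2BGR)
cv2.imwrite("pics/t6.png",cv2.resize(c[190:270,200:350],None,fx=5,fy=5,interpolation=cv2.INTER_CUBIC))
E
```

```text
rel m [ 0.0002  0.     -0.    ] turn 0.07 now [ 534.4701 -147.1841  -38.6261] [ 3.1413 -0.      1.562 ] [0.1942 0.8915 1.0304] [ 0.2116 -0.0335  0.0396] 30.422497126264844 7.175 q7 -0.042250679147926046
```

View pics/w6.png

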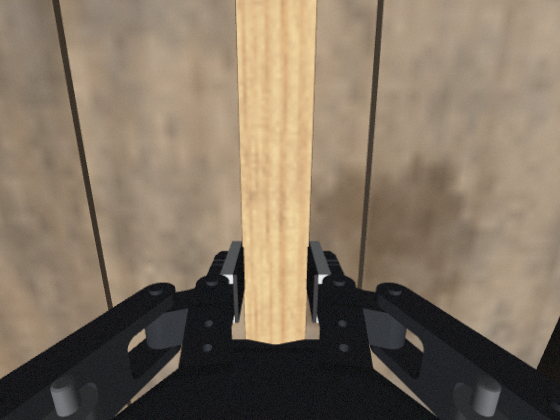

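View pics/t6.png

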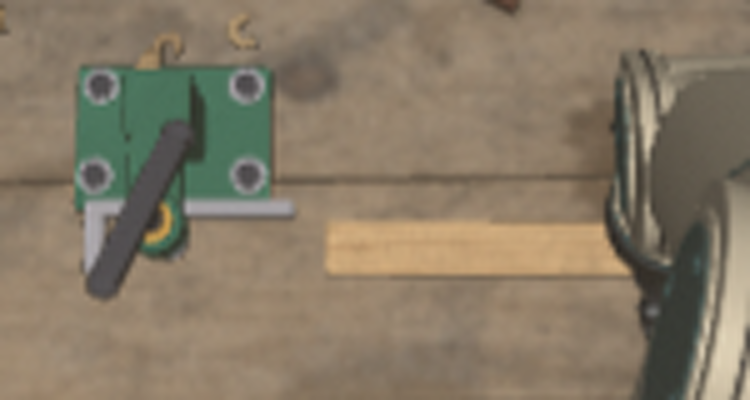

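Run:
```python
from h import *
q=imaging.get_image("top")
c5=lambda x,y,z: at_z(q,((x+.5)/5-.5+200,(y+.5)/5-.5+190),z)[:2]
for a in [(326,222,12),(326,276,12),(600,222,12),(600,276,12),(292,216,18),(195,216,18),(100,218,18)]: print(a,c5(*a))
g=cv2.cvtColor(q["color"],cv2.COLOR_RGB2HSV)
m=((g[...,1]>85)&(g[...,2]>140)).astype(np.uint8)
# subpixel column-wise edges of strip by gradient
gr=q["color"][...,0].astype(float)-q["color"][...,2]
for u in (270,280,290,300,310,320): print(u, np.round(gr[228:252,u]).astype(int))
```

```text
(326, 222, 12) [550.0547  49.596 ]
(326, 276, 12) [517.0926  49.5924]
(600, 222, 12) [ 548.3747 -116.5197]
(600, 276, 12) [ 515.441  -115.7568]
(292, 216, 18) [552.9924  69.8323]
(195, 216, 18) [553.5597 128.54  ]
(100, 218, 18) [552.8804 186.1294]
270 [43 43 43 43 43 48 67 81 81 80 80 80 80 80 79 78 72 44 45 45 44 45 45 44]
280 [39 39 39 37 39 46 65 80 79 79 78 79 79 80 81 81 74 40 43 43 40 38 38 39]
290 [38 37 37 39 41 47 66 81 79 78 78 78 78 79 78 77 74 39 38 36 36 34 33 34]
300 [39 40 41 43 44 44 57 79 79 78 79 77 78 77 78 79 74 40 42 44 44 44 45 45]
310 [42 42 42 42 42 41 56 78 77 77 77 77 79 80 80 77 68 39 43 45 45 44 45 44]
320 [39 36 34 34 34 38 55 75 74 76 77 78 79 78 76 75 68 40 43 44 44 42 41 39]
```

{"method": "drive_tool", "body": {
  "deltas": "0.012 0 0 0 0.02; 0.025 0 0 0 0.02; 0.04 0 0 0 0.02; 0.055 0 0 0 0.02; 0.07 0 0 0 0.02; 0.085 0.0005 0 0 0.02; 0.1 0.001 0 0 0.02; 0.11 0.001 0 0 0.02; 0.12 0.0015 0 0 0.02; 0.12 0.0015 0 0 0.02"
}}

```text
clock: 8.57
eef_pos: [537.1, -25.3, -38.6]
tool_rot: [3.141, -0.002, 1.563]
force: [-0.4, 1.8, 2.4]
width: 30.6
```

Run:
```python
from h import *
rel(536,-14,-38.6,1.5608)
p=imaging.get_image("wrist"); save(p,"w7.png")
q=imaging.get_image("top"); c=cv2.cvtColor(q["color"],cv2.COLOR_RGB2BGR)
cv2.imwrite("pics/t7.png",cv2.resize(c[190:270,200:350],None,fx=5,fy=5,interpolation=cv2.INTER_CUBIC))
```

```text
rel m [ 0.0113 -0.0012 -0.    ] turn 0.15 now [537.0927 -25.2951 -38.6339] [ 3.1412 -0.0015  1.5634] [-0.3943  1.7743  2.3617] [ 0.421   0.1049 -0.041 ] 30.55509754985607 8.575 q7 -0.21107475578392978
```

View pics/w7.png

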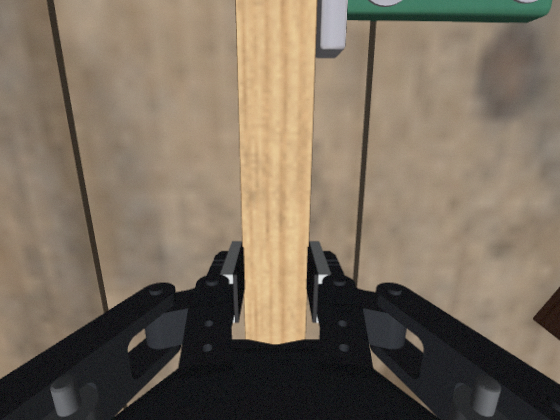

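View pics/t7.png

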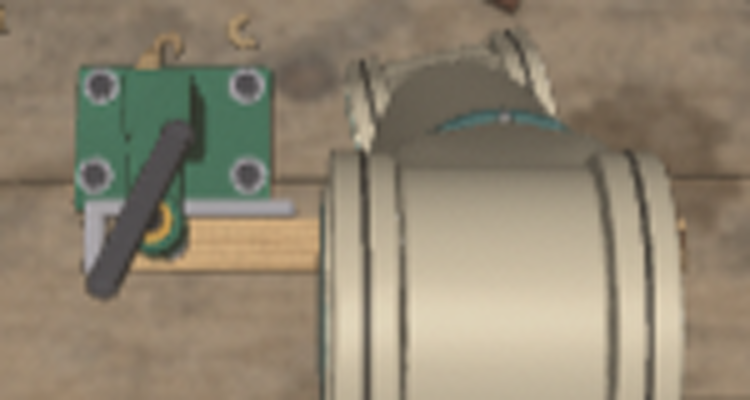

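{"method": "drive_tool", "body": {
  "deltas": "0.003 0 0 0 0.02; 0.006 0 0 0 0.02; 0.008 0 0 0 0.02; 0.008 0 0 0 0.02"
}}

```text
clock: 9.18
eef_pos: [536.9, -19.4, -38.6]
tool_rot: [-3.142, 0.0, 1.561]
force: [0.3, -2.5, 3.9]
width: 30.2
```

{"method": "drive_tool", "body": {
  "deltas": "0.001 0 0 0 0.02; 0.001 0 0 0 0.02"
}}

```text
clock: 9.43
eef_pos: [537.0, -18.4, -38.6]
tool_rot: [3.142, 0.0, 1.562]
force: [-0.2, -3.0, 3.8]
width: 30.3
```

{"method": "drive_tool", "body": {
  "deltas": "0.001 0 0 0 0.02; 0.001 0 0 0 0.02"
}}

```text
clock: 9.68
eef_pos: [537.0, -17.3, -38.6]
tool_rot: [3.142, -0.0, 1.562]
force: [0.0, -2.4, 3.6]
width: 30.5
```

{"method": "drive_tool", "body": {
  "deltas": "0.001 0 0 0 0.02; 0.001 0 0 0 0.02"
}}

```text
clock: 9.93
eef_pos: [537.0, -16.2, -38.6]
tool_rot: [3.142, -0.0, 1.562]
force: [-0.3, -3.2, 4.1]
width: 30.2
```

{"method": "drive_tool", "body": {
  "deltas": "0.001 0 0 0 0.02; 0.001 0 0 0 0.02"
}}

```text
clock: 10.18
eef_pos: [537.0, -15.2, -38.7]
tool_rot: [3.142, -0.0, 1.562]
force: [-0.7, -1.9, 2.8]
width: 30.4
```

{"method": "drive_tool", "body": {
  "deltas": "0.001 0 0 0 0.02; 0.001 0 0 0 0.02"
}}

```text
clock: 10.42
eef_pos: [537.0, -14.2, -38.7]
tool_rot: [3.141, -0.0, 1.562]
force: [0.8, -2.9, 4.1]
width: 30.3
```

Run:
```python
from h import *
rel(536,-14,-38.6,1.5608)
p=imaging.get_image("scene"); c=cv2.cvtColor(p["color"],cv2.COLOR_RGB2BGR)
cv2.imwrite("pics/s8.png",cv2.resize(c[140:230,230:330],None,fx=6,fy=6,interpolation=cv2.INTER_CUBIC))
```

```text
rel m [ 0.0002 -0.001  -0.0001] turn 0.05 now [537.0389 -14.2122 -38.6557] [ 3.1415 -0.      1.5617] [ 0.8058 -2.8653  4.0884] [-0.5083  0.0865 -0.0369] 30.330987046877166 10.425 q7 -0.2285486861613923
```

View pics/s8.png

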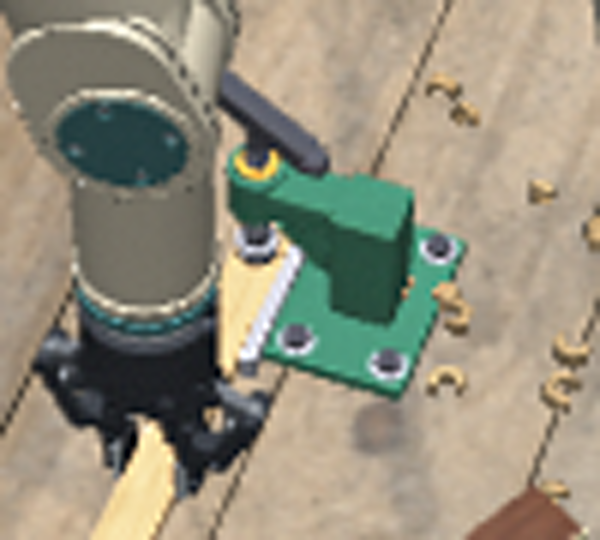

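{"method": "drive_tool", "body": {
  "deltas": "0.001 0 0 0 0.02; 0.001 0 0 0 0.02"
}}

```text
clock: 10.72
eef_pos: [537.1, -13.2, -38.6]
tool_rot: [3.141, -0.0, 1.562]
force: [-0.3, -2.5, 4.2]
width: 30.2
```

{"method": "drive_tool", "body": {
  "deltas": "0.001 0 0 0 0.02; 0.001 0 0 0 0.02"
}}

```text
clock: 10.98
eef_pos: [537.1, -13.0, -38.7]
tool_rot: [3.142, 0.001, 1.561]
force: [-0.4, -4.2, 5.1]
width: 30.6
```

{"method": "drive_tool", "body": {
  "deltas": "0.001 0 0 0 0.02; 0.001 0 0 0 0.02"
}}

```text
clock: 11.22
eef_pos: [537.0, -13.1, -38.6]
tool_rot: [-3.142, 0.002, 1.561]
force: [-0.6, -6.3, 5.6]
width: 30.4
```

{"method": "drive_tool", "body": {
  "deltas": "-0.001 0.001 0 0 0.02; -0.001 0.001 0 0 0.02"
}}

```text
clock: 11.48
eef_pos: [537.0, -13.0, -38.7]
tool_rot: [-3.14, 0.001, 1.561]
force: [-2.0, -4.2, 7.1]
width: 30.4
```

Run:
```python
from h import *
rel(536,-14,-38.6,1.5608)
p=imaging.get_image("wrist"); save(p,"w9.png")
```

```text
rel m [-0.001 -0.001 -0.   ] turn 0.02 now [536.9751 -13.0252 -38.6508] [-3.1398  0.0008  1.5612] [-2.0492 -4.1592  7.1497] [-0.9231  0.2784  0.0269] 30.357793136696024 11.475 q7 -0.23076564466694469
```

View pics/w9.png

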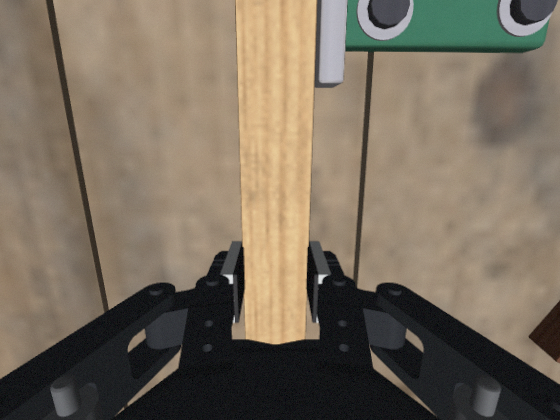

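{"method": "drive_tool", "body": {
  "deltas": "0 0 0 0 0.05; 0 0 0 0 0.05; 0 0 0 0 0.05; -0.01 0 -0.03 0 0.05; -0.03 0 -0.08 0 0.05; -0.03 0 -0.13 0 0.05; -0.03 0 -0.18 0 0.05; -0.03 0 -0.21 0 0.05; -0.03 0 -0.21 0 0.05"
}}

```text
clock: 12.65
eef_pos: [539.5, -42.0, 173.7]
tool_rot: [3.136, -0.0, 1.562]
force: [0.3, -0.4, -0.3]
width: 50.2
```

Run:
```python
from h import *
rel(537.3,143.2,170,2.75)
p=imaging.get_image("wrist"); save(p,"w10.png")
q=imaging.get_image("top"); c=cv2.cvtColor(q["color"],cv2.COLOR_RGB2BGR)
cv2.imwrite("pics/t10.png",cv2.resize(c[190:270,200:350],None,fx=5,fy=5,interpolation=cv2.INTER_CUBIC))
for n,pp in (("w",p),("t",q)):
  for t,z in (("tee_centre",143),("bar_end",143),("strip_centre",6),("screw_boss",103)):
    for r in models.landmark_of(pp,t)[:1]: print(n,t,r["score"],at_z(pp,r["point"],z),r["point"])
```

```text
rel m [ 0.1852 -0.0039  0.0037] turn -68.07 now [539.5499 -42.0193 173.6638] [ 3.1362 -0.0001  1.5619] [ 0.3047 -0.3665 -0.2628] [ 0.0348  0.0232 -0.0045] 50.2001944189183 12.65 q7 -0.11418406409119657
w strip_centre 0.96 [538.5871  19.5259   6.    ] [272.0, 127.4]
t tee_centre 0.48 [538.7839 141.7968 143.    ] [228.7, 231.1]
t bar_end 0.81 [582.0655 132.7901 143.    ] [232.2, 215.6]
t strip_centre 0.69 [543.217   10.9601   6.    ] [277.6, 236.4]
t screw_boss 0.79 [540.4056 148.5258 103.    ] [228.2, 232.8]
```

View pics/w10.png

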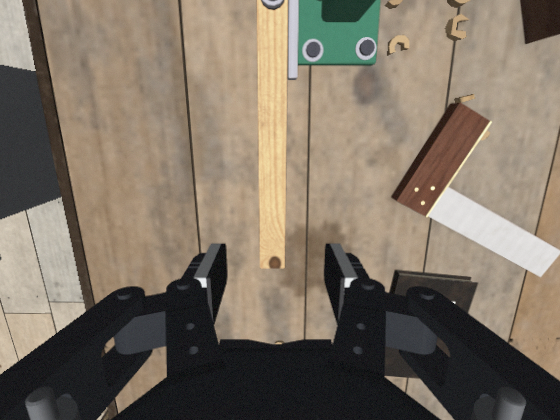

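View pics/t10.png

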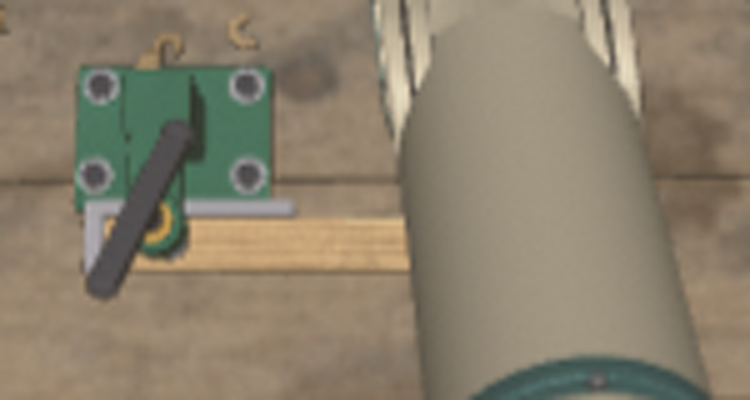

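{"method": "drive_tool", "body": {
  "deltas": "0.05 0 0 -10 0.05; 0.1 0 0 -20 0.05; 0.14 -0.002 0 -30 0.05; 0.18 -0.004 0 -40 0.05; 0.185 -0.004 0 -50 0.05; 0.185 -0.004 0 -60 0.05; 0.185 -0.004 0 -68 0.05; 0.185 -0.004 0 -68 0.05; 0.185 -0.004 0 -68 0.05"
}}

```text
clock: 14.28
eef_pos: [535.4, 142.5, 171.2]
tool_rot: [-3.141, -0.0, 2.746]
force: [-0.1, 0.1, 0.2]
width: 49.8
```

Run:
```python
from h import *
rel(537.3,143.2,88,2.75)
p=imaging.get_image("wrist"); save(p,"w11.png")
q=imaging.get_image("scene"); c=cv2.cvtColor(q["color"],cv2.COLOR_RGB2BGR)
cv2.imwrite("pics/s11.png",cv2.resize(c[100:200,220:320],None,fx=6,fy=6,interpolation=cv2.INTER_CUBIC))
for n,pp in (("w",p),("s",q)):
  for t,z in (("tee_centre",143),("bar_end",143),("strip_centre",6)):
    for r in models.landmark_of(pp,t)[:1]: print(n,t,r["score"],at_z(pp,r["point"],z),r["point"])
```

```text
rel m [-0.0015  0.0013  0.0832] turn -0.24 now [535.4432 142.5477 171.2125] [-3.1415 -0.0001  2.7459] [-0.1067  0.0563  0.1968] [ 0.0351 -0.0583  0.0204] 49.840999530447576 14.275 q7 0.5164599482665098
w tee_centre 0.76 [539.6425 146.3827 143.    ] [280.7, 219.1]
w bar_end 0.69 [581.5323 128.9489 143.    ] [280.5, 274.2]
w strip_centre 0.92 [538.4586  16.9649   6.    ] [180.7, 221.1]
s tee_centre 0.74 [529.4759 145.7701 143.    ] [270.3, 158.2]
s bar_end 0.44 [570.2316 129.4228 143.    ] [280.1, 165.0]
s strip_centre 0.79 [537.2738  14.4753   6.    ] [259.3, 212.3]
```

View pics/w11.png

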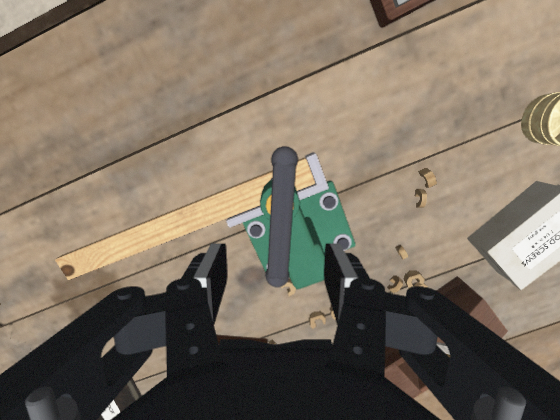

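View pics/s11.png

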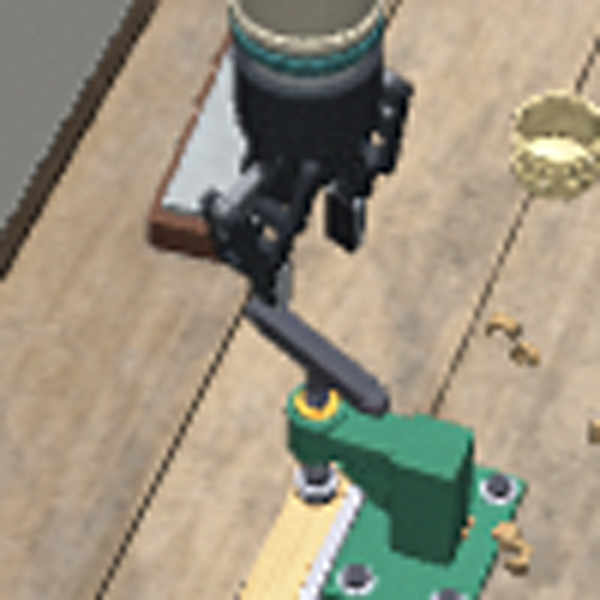

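Run:
```python
from h import *
p=imaging.get_image("wrist")
A=at_z(p,(284.5,147),153);B=at_z(p,(276.5,285),153)
print(A,B,(A+B)/2,np.degrees(np.arctan2(*(B-A)[1::-1])),np.linalg.norm(B-A))
print([at_d(p,u)[2] for u in ((284,160),(282,200),(278,240),(277,270))])
print("boss?",at_z(p,(272,205),103))
for a in [(303,158,12),(312,186,12),(56,258,12),(66,280,12),(316,155,18),(327,185,18),(228,222,18)]: print(a,at_z(p,a[:2],a[2]))
```

```text
[491.1296 168.9756 153.    ] [583.7208 124.9431 153.    ] [537.4252 146.9594 153.    ] -25.433807928607614 102.52795494679849
[np.float64(151.70332811862457), np.float64(151.9035426249289), np.float64(151.86956888434756), np.float64(151.50798636288278)]
boss? [537.6511 140.0592 103.    ]
(303, 158, 12) [523.6464 183.1629  12.    ]
(312, 186, 12) [557.9893 181.136   12.    ]
(56, 258, 12) [ 520.8758 -149.4274   12.    ]
(66, 280, 12) [ 552.157  -155.1572   12.    ]
(316, 155, 18) [525.1884 197.4971  18.    ]
(327, 185, 18) [561.9757 197.2058  18.    ]
(228, 222, 18) [559.0929  73.734   18.    ]
```

{"method": "drive_tool", "body": {
  "deltas": "-0.001 0.0025 0.03 1 0.05; -0.001 0.0025 0.06 1 0.05; -0.001 0.0025 0.08 1 0.05; -0.001 0.0025 0.089 1 0.05; -0.001 0.0025 0.089 1 0.05"
}}

```text
clock: 15.35
eef_pos: [537.2, 144.7, 82.1]
tool_rot: [-3.141, -0.0, 2.731]
force: [0.0, -0.3, 0.3]
width: 49.9
```

Run:
```python
from h import *
rel(537.3,144.5,82,2.73)
p=imaging.get_image("wrist"); save(p,"w12.png")
q=imaging.get_image("scene"); c=cv2.cvtColor(q["color"],cv2.COLOR_RGB2BGR)
cv2.imwrite("pics/s12.png",cv2.resize(c[100:200,220:320],None,fx=6,fy=6,interpolation=cv2.INTER_CUBIC))
```

```text
rel m [-0.0002 -0.0001  0.0001] turn 0.06 now [537.2052 144.6878  82.1476] [-3.1413 -0.0004  2.7311] [ 0.033  -0.3121  0.2953] [ 0.0242 -0.0261 -0.0398] 49.9090288669615 15.35 q7 0.4215099173588495
```

View pics/w12.png

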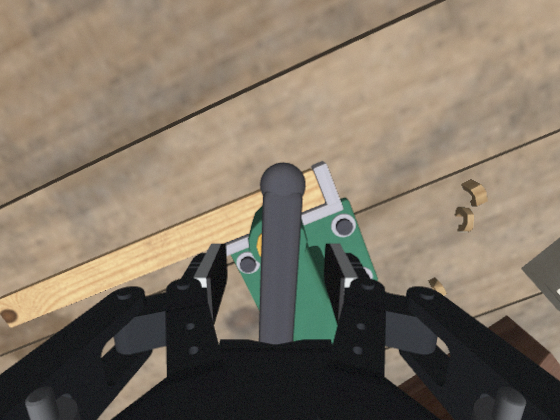

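View pics/s12.png

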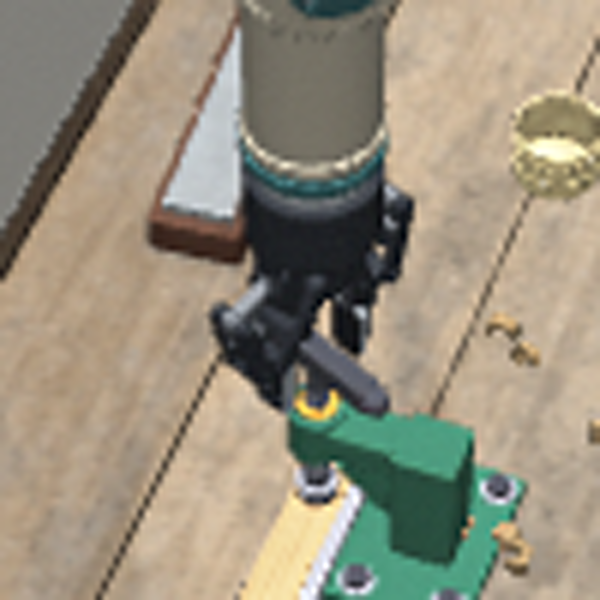

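{"method": "drive_tool", "body": {
  "deltas": "0 0 0 0 0.03; 0 0 0 0 0.01; 0 0 0 0 0.008; 0 0 0 0 0.008; 0 0 0 0 0.008"
}}

```text
clock: 16.08
eef_pos: [538.3, 145.7, 83.3]
tool_rot: [3.139, 0.001, 2.731]
force: [-0.6, 2.2, 5.3]
width: 15.0
```

Run:
```python
from h import *
rel(537.3,144.5,82,2.73)
p=imaging.get_image("wrist"); save(p,"w13.png")
```

```text
rel m [ 0.0004 -0.0015  0.0012] turn 0.05 now [538.2829 145.7018  83.253 ] [3.1393 0.0014 2.7309] [-0.6288  2.2368  5.2882] [ 0.4123 -0.0019 -0.1916] 15.01325881265193 16.075 q7 0.4211468873246732
```

View pics/w13.png

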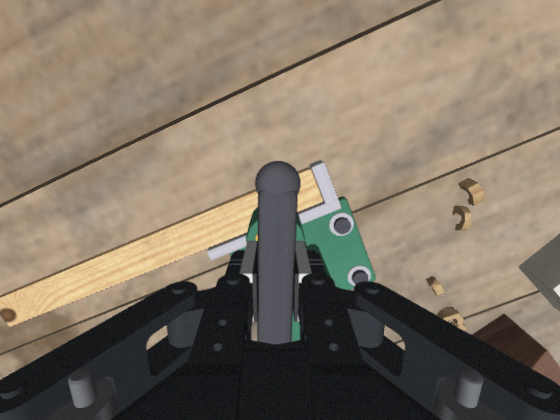

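{"method": "drive_tool", "body": {
  "deltas": "-0.0005 0.0015 0.0003 4 0.008; -0.0005 0.0015 0.0006 8 0.008; -0.0005 0.0015 0.0008 12 0.008; -0.0005 0.0015 0.0011 16 0.008; -0.0005 0.0015 0.0014 20 0.008; -0.0005 0.0015 0.0017 24 0.008; -0.0005 0.0015 0.0017 24 0.008"
}}

```text
clock: 17.0
eef_pos: [538.6, 146.1, 81.6]
tool_rot: [3.141, 0.001, 2.312]
force: [-2.1, 0.4, 8.1]
width: 15.3
```

```bash
cat > tq.py <<'E'
from h import *
T=[];F=[]
for _ in range(4):
    s=ctrl.read_state(); T.append(s["torque"]); F.append(s["force"]); imaging.get_image("wrist")
T=np.array(T);F=np.array(F)
print("tz",T[:,2],"mean T",T.mean(0),"F",F.mean(0)); s=ctrl.read_state(); print(s["eef_pos"],s["tool_rot"],s["width"],s["qpos"][6],s["tau"][6],s["clock"])
E
python3 tq.py
```

```text
tz [-0.1156 -0.1047 -0.1398 -0.1113] mean T [ 0.139   0.2863 -0.1179] F [-1.8295  0.7065  8.0654]
[538.5728 146.1243  81.5446] [3.1409 0.0004 2.3122] 14.7432194162218 0.10393103430211331 0.12893206905573606 17.2
```

{"method": "drive_tool", "body": {
  "deltas": "0 0 0.0002 3 0.008; 0 0 0.0004 6 0.008; 0 0 0.0006 9 0.008; 0 0 0.0008 12 0.008"
}}

```text
clock: 17.7
eef_pos: [538.8, 146.3, 80.7]
tool_rot: [3.14, 0.0, 2.102]
force: [-0.8, 0.5, 7.1]
width: 15.3
```

```bash
python3 tq.py
python3 - <<'E'
from h import *
p=imaging.get_image("wrist"); save(p,"w14.png")
E
```

```text
tz [ 0.1509  0.0724 -0.0179 -0.0438] mean T [0.1646 0.1612 0.0404] F [-0.8623  0.525   7.1044]
[538.8324 146.3007  80.7289] [3.1402 0.0003 2.1031] 15.213429892745598 -0.05157546912206598 0.06337450118735433 17.9
```

View pics/w14.png

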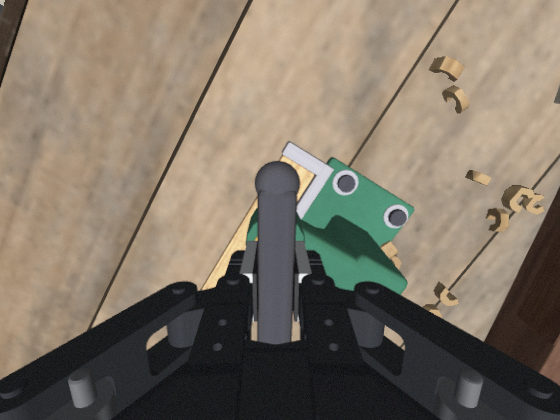

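{"method": "drive_tool", "body": {
  "deltas": "0 0 0.0001 1.5 0.008; 0 0 0.0002 3 0.008; 0 0 0.0003 4.5 0.008; 0 0 0.0004 6 0.008; 0 0 0.0005 7.5 0.008; 0 0 0.0006 9 0.008"
}}

```text
clock: 18.7
eef_pos: [539.1, 146.4, 80.1]
tool_rot: [3.14, 0.0, 1.946]
force: [0.2, 1.1, 6.2]
width: 15.1
```

```bash
python3 tq.py
```

```text
tz [0.1653 0.1687 0.0623 0.0377] mean T [0.2084 0.1051 0.1085] F [0.1109 1.7154 6.2488]
[539.0372 146.4134  80.1049] [3.1398 0.     1.9465] 15.354526653744525 -0.16692128735810965 -0.04226249875500798 18.9
```

{"method": "drive_tool", "body": {
  "deltas": "0 0 0.0001 1.5 0.008; 0 0 0.0002 3 0.008; 0 0 0.0003 4.5 0.008; 0 0 0.0004 6 0.008; 0 0 0.0005 7.5 0.008; 0 0 0.0006 9 0.008"
}}

```text
clock: 19.65
eef_pos: [539.3, 146.5, 79.5]
tool_rot: [3.139, -0.0, 1.789]
force: [1.0, 0.9, 5.7]
width: 14.8
```

```bash
python3 tq.py
```

```text
tz [ 0.1928  0.0803 -0.0065  0.013 ] mean T [0.2565 0.0068 0.0699] F [0.0324 1.2466 6.056 ]
[539.3127 146.493   79.5068] [ 3.1394 -0.0003  1.7894] 14.969033627958753 -0.28163127839501734 -0.04461253993213177 19.85
```

```bash
cat > r.py <<'E'
from h import *
s=ctrl.read_state(); print("T",s["torque"],"F",s["force"],"tau7 %.3f yaw %.4f z %.2f q7 %.3f t %.2f"%(s["tau"][6],s["tool_rot"][2],s["eef_pos"][2],s["qpos"][6],s["clock"]))
E
python3 r.py
```

```text
T [ 0.1922 -0.0472  0.0365] F [0.4288 1.8997 6.8598] tau7 -0.045 yaw 1.7894 z 79.51 q7 -0.282 t 19.85
```

{"method": "drive_tool", "body": {
  "deltas": "0 0 0.0001 2 0.008; 0 0 0.0003 4 0.008; 0 0 0.0004 6 0.008"
}}

```text
clock: 20.23
eef_pos: [539.4, 146.5, 79.1]
tool_rot: [3.139, -0.001, 1.684]
force: [0.7, 1.2, 4.8]
width: 15.2
```

```bash
python3 r.py
```

```text
T [ 0.2196 -0.0855  0.2075] F [0.7183 1.1516 4.8166] tau7 0.020 yaw 1.6841 z 79.09 q7 -0.358 t 20.23
```

{"method": "drive_tool", "body": {
  "deltas": "0 0 0.0001 2 0.008; 0 0 0.0003 4 0.008; 0 0 0.0004 6 0.008"
}}

```text
clock: 20.6
eef_pos: [539.6, 146.5, 78.7]
tool_rot: [3.139, -0.001, 1.579]
force: [1.9, 1.7, 5.4]
width: 15.3
```

```bash
python3 r.py
```

```text
T [ 0.2342 -0.2046  0.204 ] F [1.9396 1.7326 5.372 ] tau7 0.020 yaw 1.5790 z 78.68 q7 -0.434 t 20.60
```

{"method": "drive_tool", "body": {
  "deltas": "0 0 0.0001 2 0.008; 0 0 0.0003 4 0.008; 0 0 0.0004 6 0.008"
}}

```text
clock: 20.98
eef_pos: [539.8, 146.5, 78.3]
tool_rot: [3.139, -0.001, 1.474]
force: [2.2, 1.9, 5.1]
width: 15.2
```

```bash
python3 r.py
```

```text
T [ 0.2278 -0.2178  0.132 ] F [2.1964 1.928  5.0682] tau7 0.017 yaw 1.4742 z 78.25 q7 -0.510 t 20.98
```

{"method": "drive_tool", "body": {
  "deltas": "0 0 0.0001 2 0.008; 0 0 0.0003 4 0.008; 0 0 0.0004 6 0.008"
}}

```text
clock: 21.35
eef_pos: [539.9, 146.5, 77.8]
tool_rot: [3.139, -0.002, 1.369]
force: [1.7, 1.1, 5.0]
width: 15.4
```

```bash
python3 r.py
```

```text
T [ 0.2494 -0.3219  0.2143] F [1.735 1.099 4.955] tau7 0.016 yaw 1.3691 z 77.81 q7 -0.585 t 21.35
```

{"method": "drive_tool", "body": {
  "deltas": "0 0 0.0001 2 0.008; 0 0 0.0003 4 0.008; 0 0 0.0004 6 0.008"
}}

```text
clock: 21.72
eef_pos: [540.1, 146.4, 77.4]
tool_rot: [3.139, -0.002, 1.264]
force: [2.3, 1.8, 4.7]
width: 15.2
```

```bash
python3 r.py
```

```text
T [ 0.3021 -0.4153  0.1654] F [2.2827 1.7791 4.6722] tau7 0.015 yaw 1.2640 z 77.41 q7 -0.660 t 21.73
```

{"method": "drive_tool", "body": {
  "deltas": "0 0 0.0001 2 0.008; 0 0 0.0003 4 0.008; 0 0 0.0004 6 0.008"
}}

```text
clock: 22.1
eef_pos: [540.2, 146.4, 77.0]
tool_rot: [3.139, -0.002, 1.159]
force: [3.5, 2.6, 5.0]
width: 15.1
```

```bash
python3 r.py
```

```text
T [ 0.318  -0.5793  0.193 ] F [3.4967 2.6083 4.9753] tau7 0.014 yaw 1.1590 z 76.99 q7 -0.735 t 22.10
```

{"method": "drive_tool", "body": {
  "deltas": "0 0 0.0001 2 0.008; 0 0 0.0003 4 0.008; 0 0 0.0004 6 0.008"
}}

```text
clock: 22.48
eef_pos: [540.4, 146.3, 76.6]
tool_rot: [3.139, -0.003, 1.054]
force: [4.1, 1.7, 4.8]
width: 15.5
```

```bash
python3 r.py
```

```text
T [ 0.3322 -0.6787  0.2046] F [4.0865 1.7356 4.792 ] tau7 0.013 yaw 1.0541 z 76.58 q7 -0.809 t 22.48
```

{"method": "drive_tool", "body": {
  "deltas": "0 0 0.0001 2 0.008; 0 0 0.0003 4 0.008; 0 0 0.0004 6 0.008"
}}

```text
clock: 22.85
eef_pos: [540.5, 146.2, 76.1]
tool_rot: [3.139, -0.003, 0.949]
force: [5.4, 1.5, 4.6]
width: 15.4
```

```bash
python3 r.py
```

```text
T [ 0.3178 -0.8312  0.2247] F [5.383  1.515  4.6004] tau7 0.012 yaw 0.9490 z 76.15 q7 -0.883 t 22.85
```

{"method": "drive_tool", "body": {
  "deltas": "0 0 0.0001 2 0.008; 0 0 0.0003 4 0.008; 0 0 0.0004 6 0.008"
}}

```text
clock: 23.22
eef_pos: [540.6, 146.1, 75.8]
tool_rot: [3.139, -0.003, 0.844]
force: [5.5, 1.9, 4.7]
width: 15.3
```

```bash
python3 r.py
python3 - <<'E'
from h import *
q=imaging.get_image("scene"); c=cv2.cvtColor(q["color"],cv2.COLOR_RGB2BGR)
cv2.imwrite("pics/s15.png",cv2.resize(c[130:200,240:310],None,fx=8,fy=8,interpolation=cv2.INTER_CUBIC))
E
```

```text
T [ 0.264  -0.9087  0.2108] F [5.5361 1.9166 4.7026] tau7 0.011 yaw 0.8441 z 75.76 q7 -0.958 t 23.23
```

View pics/s15.png

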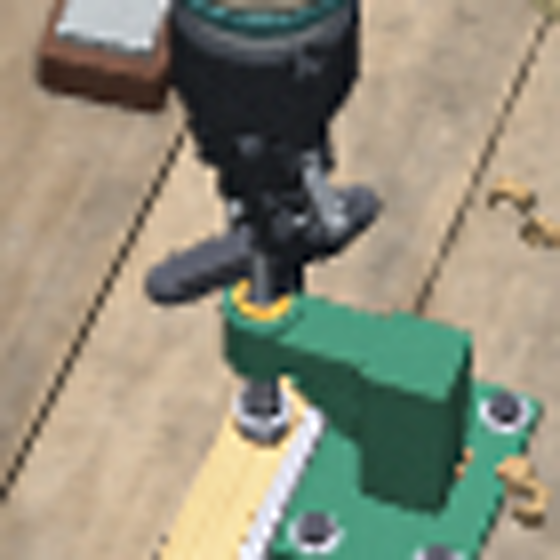

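{"method": "drive_tool", "body": {
  "deltas": "0 0 0.0001 2 0.008; 0 0 0.0003 4 0.008; 0 0 0.0004 6 0.008"
}}

```text
clock: 23.65
eef_pos: [540.7, 146.0, 75.3]
tool_rot: [3.139, -0.004, 0.739]
force: [5.2, 2.0, 4.6]
width: 15.0
```

```bash
python3 r.py
```

```text
T [ 0.2332 -0.9248  0.2466] F [5.2499 2.0071 4.6336] tau7 -0.027 yaw 0.7395 z 75.32 q7 -1.031 t 23.65
```

{"method": "drive_tool", "body": {
  "deltas": "0 0 0.0001 2 0.008; 0 0 0.0003 4 0.008; 0 0 0.0004 6 0.008"
}}

```text
clock: 24.02
eef_pos: [540.6, 145.8, 75.0]
tool_rot: [3.139, -0.004, 0.635]
force: [5.3, 1.4, 4.2]
width: 15.1
```

```bash
python3 r.py
```

```text
T [ 0.1508 -0.8907  0.2636] F [5.315  1.4258 4.2242] tau7 -0.059 yaw 0.6347 z 74.98 q7 -1.105 t 24.02
```

{"method": "drive_tool", "body": {
  "deltas": "0 0 0.0001 2 0.008; 0 0 0.0003 4 0.008; 0 0 0.0004 6 0.008"
}}

```text
clock: 24.4
eef_pos: [540.8, 145.7, 74.6]
tool_rot: [3.14, -0.004, 0.53]
force: [4.4, 0.3, 4.7]
width: 15.3
```

```bash
python3 r.py
```

```text
T [ 0.18   -0.897   0.2609] F [4.352  0.3396 4.6535] tau7 -0.097 yaw 0.5300 z 74.59 q7 -1.179 t 24.40
```

{"method": "drive_tool", "body": {
  "deltas": "0 0 0.0001 2 0.008; 0 0 0.0003 4 0.008; 0 0 0.0004 6 0.008"
}}

```text
clock: 24.78
eef_pos: [540.8, 145.5, 74.2]
tool_rot: [3.14, -0.004, 0.425]
force: [5.4, 0.4, 4.4]
width: 15.1
```

```bash
python3 r.py; python3 tq.py
```

```text
T [ 0.0625 -0.9907  0.3378] F [5.4161 0.3649 4.3992] tau7 -0.135 yaw 0.4254 z 74.17 q7 -1.253 t 24.77
tz [0.3378 0.2737 0.1251 0.1565] mean T [ 0.1041 -0.9389  0.2233] F [5.3382 0.461  5.1793]
[540.8255 145.5393  74.1923] [ 3.1399 -0.0042  0.4258] 15.204213977550511 -1.2522817525498913 -0.14426224865019321 24.975
```

{"method": "drive_tool", "body": {
  "deltas": "0 0 0 0 0.02; 0 0 0 0 0.04; 0 0 0 0 0.05; 0 0 0 0 0.05; 0 0 -0.02 0 0.05; 0 0 -0.06 0 0.05; 0 0 -0.12 0 0.05; 0 0 -0.15 0 0.05; 0 0 -0.15 0 0.05"
}}

```text
clock: 26.1
eef_pos: [540.0, 146.2, 226.0]
tool_rot: [3.141, -0.005, 0.427]
force: [-0.0, 0.6, 0.2]
width: 50.0
```

```bash
python3 r.py
python3 - <<'E'
from h import *
p=imaging.get_image("wrist"); save(p,"w16.png")
q=imaging.get_image("scene"); c=cv2.cvtColor(q["color"],cv2.COLOR_RGB2BGR)
cv2.imwrite("pics/s16.png",cv2.resize(c[100:250,200:340],None,fx=4,fy=4,interpolation=cv2.INTER_CUBIC))
E
```

```text
T [0.0064 0.0006 0.0401] F [-0.0482  0.5517  0.1748] tau7 -0.033 yaw 0.4271 z 225.99 q7 -1.311 t 26.10
```

View pics/w16.png

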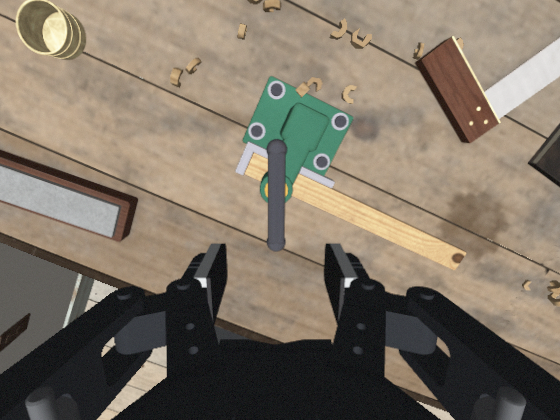

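View pics/s16.png

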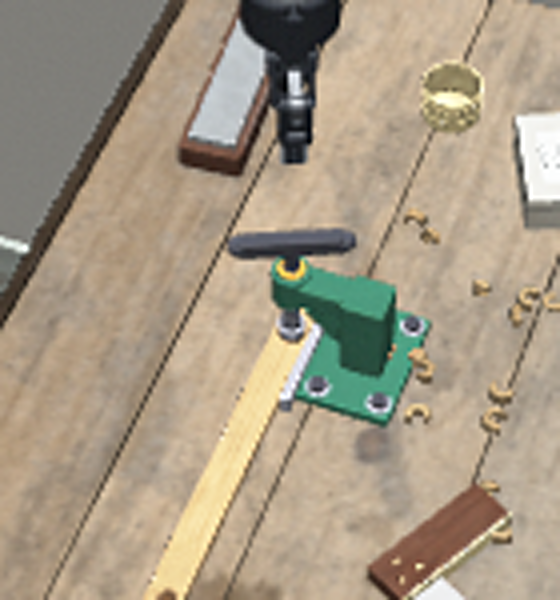

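```bash
python3 -c "
from h import *
print(ctrl.finish_job())"
```

```text
the job is handed in; nothing more can be done
None
```

The strip is against the stop and fence and clamped at roughly 35 N by my estimate. Strip and handle are both let go, and I handed the job in at about 26 s of the 72 s allowed. `ctrl.finish_job()` gives no verdict.

- **Seating the strip:** I gripped it across its width, slid it flat under the foot, and pushed until it stopped moving at about 6 N. I then nudged it toward the fence until a light reaction of about 2 N built up, opened the fingers and rose clear.
- **Turning the handle:** One grasp covered the whole turn, about 2.3 rad clockwise, so no regrasp was needed. The foot started to bear after about 1.9 rad, and I stopped 0.41 rad later.
- **Clamping force:**

| Check | Reading | Force |
|---|---|---|
| Wrist torque while turning | from about 0.20 to 0.34 N m, a rise of about 0.14 | about 35 N |
| Last joint's torque | rise of about 0.146 N m | about 36 N |
| Angle past contact | 0.41 rad at 100 N/rad | about 41 N |

- **Last pictures:** They show the strip along the fence with its end at the stop, the handle where I left it, and the gripper clear with no contact force. I moved nothing else on the bench on purpose and saw nothing displaced, but I did not measure the other items' positions.

**Disagreements:**
- The fingertips sat about 43 mm higher than the reported tool position, according to both the wrist and scene cameras. My first attempt to grip the strip therefore closed above it; I went lower and gripped it on the second try.
- The wrist torque reading is noisy, about 0.03 N m. Just before the last step it showed a smaller rise than the joint torque (0.07 against 0.11 N m); at the final step the two agreed.

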